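Load the seed plate under the viewer's leaf spring

ROBOT

A 6-joint arm with a two-finger parallel gripper is mounted at the origin on the work surface. World frame = base frame: x ahead of the robot, y to its left, z up, the work surface at z = 0. Lengths are in m, angles in rad, forces in N, time in s.
With the tool pointing down it reaches from about 0.275 to 0.725 m from the base axis. Payload 15.9 kg.
Tool frame: the origin (TCP) lies between the finger pads; the fingertips stand manip.tcp_to_tips ahead of it and the grasp point (between the pads) lies 11 mm behind it (manip.tcp_to_tips is the distance from the TCP to the fingertips, in m); z points along the fingers, y is the line along which they close (so a half turn about z gives the same grasp; the last joint's range is limited). The gripper opens to 85 mm and grips with 20 to 120 N. Pads are 22 mm wide; open, the fingers measure 114 mm over their backs; the gripper's body (76 mm by 85 mm) begins 54 mm behind the grasp point. The pads swing forward as they close: fully open they stand 13 mm farther back than shut.
Start: joints at [-1.301, 0.213, -0.034, 1.323, 0, 1.571], TCP at [0.133, -0.482, 0.239] pointing down, gripper open.
Joint ranges: [-2.98, 2.98], [-0.74, 1.72], [-1.14, 1.35], [-2.1, 2.04], [-1.57, 1.44], [-3.14, 3.14]. Speed limits (rad/s): [1.89, 1.89, 2.39, 2.57, 3.14, 3.14].

INTERFACE

Orientations are given as a unit quaternion [x, y, z, w].
In Python, from bench import readout, grab_frame, ticket, manip gives the robot as it stands. The module is installed in compiled form; this text tells all that it offers.
- The arm moves only by the tool step_arm, never from a script. Its argument "steps" is a list of rows, each a list of 3 entries, a list of its own where there are three numbers: the shift along the tool's x, y, z in m, then the turn, a rotation vector about the tool's x, y, z in degrees, then the closure, from 0 (fully open) to 1 (shut). In form: [[[tx, ty, tz], [wx, wy, wz], hand], ...]. A call has 1 to 12 rows; each row is the pose to reach, as a shift and turn from the pose commanded when the call began, along the tool's axes at that moment; what a row does not reach only later rows make up. A row lasts 1/8 s, in which the tool goes at most 62.5 mm and 10.7 degrees, less where a joint would pass 70% of its speed; a pose out of reach is approached as far as the arm can. A call with a gripper value outside its range is refused whole. The fingers move at their own pace and stop on an object; the grip force is fixed at half the most. Time passes only in rows, so rows that repeat a pose let the fingers close. It gives the time, the measured TCP pose, the force, the opening and the grip force at its end, in the units of the state.
- readout.get_state(): the state, without advancing time (a new reading comes with each control period).
- grab_frame(name): name is "side" or "top" or "wrist"; returns a dict with "color" (384x512x3 uint8, red, green, blue), "depth" (384x512 float32, m along the optical axis (not along the pixel's ray), 0 where there is no reading), "K" (3x3 intrinsics, pixels), "position" and "attitude" of the camera in the world; the wrist camera has in their place "mount" (4x4, takes a point from camera to tool coordinates, whose origin is the TCP and whose axes are the flange's). Camera axes: x right, y up, looking along -z (the intrinsics and any distortion apply to the point x, -y, -z); pixel columns grow to the right and rows downward; lengths in m; the calibration is good to about 2 mm. The wrist camera is an equidistant fisheye: a pixel r from the principal point sees the ray r / f radians off the axis. A picture is of the moment at which its call begins: read the wrist's pose just before it.
- ticket.close_job(): hands the job in; it is judged then, once.
The state is a dict: "clock": time; "joint_positions": joint angles; "dq": joint speeds; "effort": joint torques, N m; "tcp_pos": TCP position; "tcp_rot": TCP orientation; "ft_force": force on the tool from outside, world axes, zero at the start; "torque": the same for the moment, N m; "grip_width": opening from 0.0 (shut) to 1.0 (fully open); "grip_force": force on a finger pad.
Only numpy, scipy, OpenCV 4.12 (cv2) and the standard library are available. Lean on these libraries where they do the work, as an engineer would, in place of code of your own. Each camera call takes 0.05 s, during which the arm holds its last target. There are 200 camera calls.

TASK

The seed plate lying in the channel of the seed viewer has to be loaded: with closed fingertips press its ribbed pad down firmly against the sprung bed, and while keeping it pressed slide the plate along under the bridge and the leaf spring until its nose is fully home against the end stop, then let go and move clear. Do not grip or lift the plate, and leave everything else on the table where it is.

Things in the scene. Friction and masses are not known exactly. Their poses are not given: they have to be found in the camera images.
- viewer: Fixed bench seed viewer. Origin: centre of its loading channel, at table height; +x runs along the channel to the end stop (loading direction), z up. Channel: x -105 to +105 mm, 76 mm wide inside; side and rear walls 26 mm above the table; floor a sprung white bed. Beyond the end stop (x +115 to +167 mm) stands the white viewing head, 70 mm tall with its lens.
- stop (a point): point on the end stop's near face (viewer x +105 mm), mid-channel, at the height of the unpressed bed (22 mm above the table)
- bridge (a point): middle of the lower near edge of the steel bridge that spans the channel, 27.5 mm above the table, at viewer x +52 mm; the bridge is 10 mm thick along x, its top 42 mm and its end posts 48 mm above the table
- bed (a joint): how far the sprung white channel floor is pressed down (m): 0 = up, its top 22 mm above the table; 0.009 = bottomed. It stays level, takes about 5 N to start moving and 1 N more per mm (about 14 N at the bottom).
- leaf (a joint): lift angle (rad) of the leaf spring, a 40 mm wide steel strip that slopes down from the bridge's top far edge for 36 mm along +x, its free tip 18 mm above the table: 0 = hanging free, about 0.15 to 0.28 with the plate under it, when it presses down with about 3 N; pushing the plate's nose in under it takes a few N
- plate: Grey seed plate loose in the channel on the bed: 140 (x) x 72 x 10 mm, 80 to 150 g, slippery. Origin: centre of its underside; nose (white seed window) at x +70 mm towards the stop. Its top, 32 mm above the table, is 4.5 mm too high for the bridge until pressed down 5 mm. Home: origin at viewer x +35 mm; it starts 54 to 70 mm short. Let go at home, it rises against the bridge and stays.
- pad (a point): middle of the black ribbed rubber finger pad, 44 x 52 mm, 0.5 mm proud on top of the plate's tail half (plate x -42 mm, 10 mm above its underside); a fingertip pressed here with about 10 N or more drags the plate along by friction
- spare_plate: a second seed plate just like the first but lying flat on the table beside the viewer (140 x 72 x 10 mm); bystander, origin at the centre of its underside
- jar: closed glass sample jar, 54 mm across, 72 mm tall, beside the viewer; bystander, origin at the centre of its underside
- dish: small white cup, 56 mm across, 30 mm tall, beside the viewer; bystander, origin at the centre of its underside
- scoop: metal spoon 150 mm long lying beside the viewer; bystander
- bowl: glass bowl 116 mm across, 52 mm tall, to the left; bystander, origin at the centre of its underside
- mug: mug 80 mm across, 90 mm tall, to the right; bystander, origin at the centre of its underside
Things that resemble listed ones, but are neither listed nor needed, are in the scene too. Leave any yellow look-alike of the plate alone.

How it is judged:
By the outcome, as a careful person would: the job done as asked, in the order asked, and still so for the second after the job is handed in, with the robot touching nothing.
It also fails if it takes over 35 s, if anything falls off the work surface, if the arm or the gripper's body presses on something with over 40 N, if the wrist force passes 120 N, or if a joint passes its speed limit or range.

## Working session

There is one attempt and no reset: what is moved stays moved. The work goes in short steps, Python scripts to look and compute and a tool call to move; the robot and the scene stay as the last step left them, time stands still between calls to the robot, and variables do not carry over. Pictures are saved under pics/ and viewed, at most 10 in all, crops included, and the job is handed in when it is done.

Besides the shell and the picture viewer there is one more tool, called after ">>>" as a command line: name --argument value ..., lists and objects as JSON in quotes. step_arm: Moves the arm, as the interface text tells. Its arguments: {"type":"object","properties":{"steps":{"type":"array"}},"required":["steps"]}

```bash
mkdir -p pics; python3 - <<'E'
from bench import readout, grab_frame, manip
import cv2,numpy as np
s=readout.get_state();print(s['clock'],s['tcp_pos'],s['tcp_rot'],s['grip_width'],s['ft_force'],manip.tcp_to_tips)
for n in("top","side"):
    f=grab_frame(n);np.savez(f"{n}.npz",**f);cv2.imwrite(f"pics/{n}.png",f["color"][:,:,::-1]);print(n,f["K"],f["position"],f["attitude"],[k for k in f])
a,b=[cv2.imread(f"pics/{n}.png") for n in("top","side")]
E
```

```text
0.0 [ 0.13317261 -0.48158979  0.23880621] [ 9.90912401e-01  1.34507588e-01 -7.91797308e-05 -5.62855643e-04] 0.9993970884562807 [ 0.03290249 -0.37470821  1.04279409] 0.008
top [[498.05259474   0.         250.33688452]
 [  0.         498.05259474 191.14410095]
 [  0.           0.           1.        ]] [ 0.40630049 -0.05024024  1.61491451] [-0.04085891  0.02573591  0.71677078 -0.69563486] ['color', 'depth', 'K', 'position', 'attitude']
side [[496.50979504   0.         254.39640347]
 [  0.         496.50979504 197.1913763 ]
 [  0.           0.           1.        ]] [ 0.46699688 -1.32841875  0.80975932] [ 0.49744795 -0.01948425 -0.01479326  0.86714881] ['color', 'depth', 'K', 'position', 'attitude']
```

View pics/top.png

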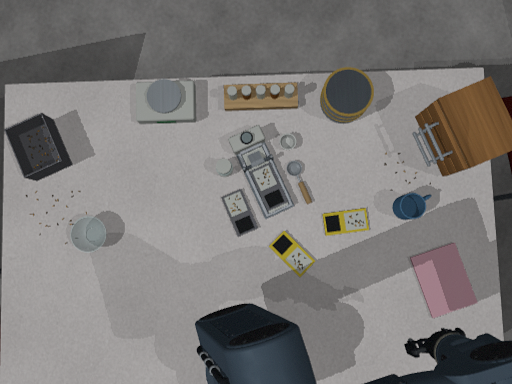

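View pics/side.png

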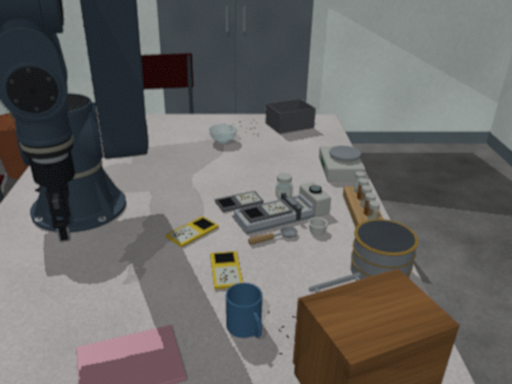

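The top view shows these candidates:
- Grey plate in the viewer channel: pad at (274,199), white window at (264,178), bridge near (257,160), head at (246,138).
- Grey spare on the table at (239,212).
- Yellow look-alikes at (293,253) and (346,221).

The plate in the channel is the one that fits. I'll confirm it in an enlarged crop.

```bash
cat > h.py <<'E'
import numpy as np, cv2
from scipy.spatial.transform import Rotation as R
def cast(f,px,z):
    K=f["K"];Rm=R.from_quat(f["attitude"]).as_matrix()
    px=np.atleast_2d(px).astype(float)
    d=np.c_[(px[:,0]-K[0,2])/K[0,0],-(px[:,1]-K[1,2])/K[1,1],-np.ones(len(px))]@Rm.T
    p=f["position"];return p+d*((z-p[2])/d[:,2])[:,None]
E
python3 - <<'E'
from h import *
f=dict(np.load("top.npz"))
c=f["color"][115:245,205:330,::-1]
cv2.imwrite("pics/crop.png",cv2.resize(c,None,fx=4.6,fy=4.6,interpolation=cv2.INTER_CUBIC))
g=cv2.cvtColor(f["color"],cv2.COLOR_RGB2GRAY)
m=((g<60)*255).astype(np.uint8);m[:115]=0;m[245:]=0;m[:,:205]=0;m[:,330:]=0
for k in cv2.findContours(m,0,2)[0]:
    if cv2.contourArea(k)>40:
        r=cv2.minAreaRect(k);print(r,cast(f,r[0],.0325)[0], cast(f,cv2.boxPoints(r),.0325)[:,:2].round(4).tolist())
E
```

```text
((282.7500305175781, 243.75003051757812), (12.020814895629883, 12.727920532226562), 45.0) [ 0.38648517 -0.11598149  0.0325    ] [[0.3865, -0.0884], [0.414, -0.1177], [0.3865, -0.1436], [0.3591, -0.1142]]
((244.22415161132812, 224.18963623046875), (13.655871391296387, 16.019386291503906), 66.80140686035156) [0.4516689  0.00391169 0.0325    ] [[0.4625, 0.0356], [0.4811, -0.0118], [0.4409, -0.0277], [0.4223, 0.0195]]
((273.883544921875, 198.1438446044922), (13.73825740814209, 16.2210750579834), 65.55604553222656) [ 0.53164191 -0.09283987  0.0325    ] [[0.5419, -0.0606], [0.5619, -0.1083], [0.5214, -0.125], [0.5015, -0.0774]]
```

View pics/crop.png

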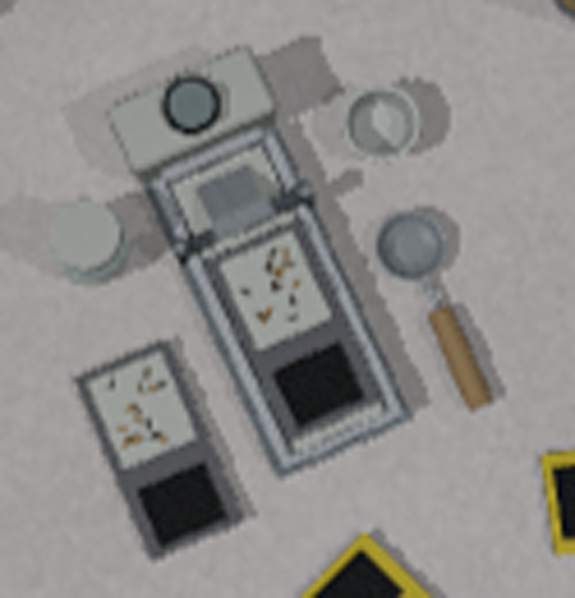

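The crop confirms it: the grey plate lies inside the walled channel, with its pad at crop (320,385) and nose edge near (265,235), just short of the bridge between posts (190,245) and (303,195). The spare lies outside the channel at (165,450).

```bash
python3 - <<'E'
from h import *
from bench import readout
f=dict(np.load("top.npz"))
q=lambda x,y:(x/4.6+205,y/4.6+115)
P=cast(f,[q(283,475),q(410,415),q(150,185),q(270,128)],.026)[:,:2]
far=(P[2]+P[3])/2; rear=(P[0]+P[1])/2; u=far-rear;L=np.hypot(*u);u/=L
print(P,L,np.degrees(np.arctan2(u[1],u[0])))
for a,b in((0,2),(1,3)):
    d=P[b]-P[a];print(np.degrees(np.arctan2(d[1],d[0])),np.hypot(*d))
pad=np.array([.53164,-.09284]);n=np.array([-u[1],u[0]])
print("pad along from rear outer",(pad-rear)@u,"lateral",(pad-rear)@n,"stop far outer",L)
s=readout.get_state();Rm=R.from_quat(s["tcp_rot"])
print(Rm.as_matrix(),Rm.inv().apply(np.r_[pad,.12]-s["tcp_pos"]))
E
```

```text
[[ 0.46860991 -0.06744677]
 [ 0.50755296 -0.15677185]
 [ 0.67470992  0.01933942]
 [ 0.71244979 -0.06609219]] 0.2238372899004227 23.35438343208491
22.83536351855539 0.22362704340980688
23.87238683511607 0.2240658687616362
pad along from rear outer 0.04762851847603838 lateral 0.00042322927016887497 stop far outer 0.2238372899004227
[[ 9.63818983e-01  2.66557494e-01 -2.64240167e-04]
 [ 2.66557625e-01 -9.63818509e-01  9.56320823e-04]
 [ 2.34919202e-07 -9.92155395e-04 -9.99999508e-01]] [ 0.48766233 -0.2684015   0.11913731]
```

>>> step_arm --steps '[[[0.488,-0.268,0],[0,0,-7.7],1],[[0.488,-0.268,0],[0,0,-7.7],1],[[0.488,-0.268,0],[0,0,-7.7],1],[[0.488,-0.268,0],[0,0,-7.7],1],[[0.488,-0.268,0],[0,0,-7.7],1],[[0.488,-0.268,0],[0,0,-7.7],1],[[0.488,-0.268,0],[0,0,-7.7],1],[[0.488,-0.268,0],[0,0,-7.7],1],[[0.488,-0.268,0.04],[0,0,-7.7],1],[[0.488,-0.268,0.08],[0,0,-7.7],1],[[0.488,-0.268,0.08],[0,0,-7.7],1],[[0.488,-0.268,0.08],[0,0,-7.7],1]]'

```text
clock: 1.6
tcp_pos: [0.5322, -0.0941, 0.1608]
tcp_rot: [0.98, 0.2, 0.0, 0.0]
ft_force: [-0.7, 0.8, 0.7]
grip_width: 0.003
grip_force: 0.0
```

```bash
cat >> h.py <<'E'
def wcast(f,s,px,z):
    K=f["K"];px=np.atleast_2d(px).astype(float)
    a=np.c_[px[:,0]-K[0,2],px[:,1]-K[1,2]];r=np.hypot(a[:,0],a[:,1])+1e-9;t=r/K[0,0]
    d=np.c_[np.sin(t)*a[:,0]/r,-np.sin(t)*a[:,1]/r,-np.cos(t)]
    M=f["mount"];Rm=R.from_quat(s["tcp_rot"]).as_matrix()
    o=Rm@M[:3,3]+s["tcp_pos"];d=d@(Rm@M[:3,:3]).T
    return o+d*((z-o[2])/d[:,2])[:,None]
E
python3 - <<'E'
from h import *
from bench import readout,grab_frame
s=readout.get_state();f=grab_frame("wrist")
np.savez("w.npz",**f,tcp_pos=s["tcp_pos"],tcp_rot=s["tcp_rot"])
cv2.imwrite("pics/w1.png",f["color"][:,:,::-1]);print(s["ft_force"],s["tcp_pos"],f["K"])
g=cv2.cvtColor(f["color"],cv2.COLOR_RGB2GRAY)
for k in cv2.findContours(((g<45)*255).astype(np.uint8),0,2)[0]:
    if cv2.contourArea(k)>200:
        r=cv2.minAreaRect(k);print(np.round(r[0]),np.round(r[1]),wcast(f,s,r[0],.0325)[0].round(4))
E
```

```text
[-0.67708251  0.84216756  0.68089176] [ 0.53224727 -0.09405794  0.1608123 ] [[297.31863964   0.         253.08284452]
 [  0.         297.31863964 190.32339184]
 [  0.           0.           1.        ]]
[253. 308.] [149. 388.] [ 0.397  -0.152   0.0325]
[140. 208.] [37. 45.] [ 0.4652 -0.0008  0.0325]
[252. 182.] [43. 55.] [ 0.5332 -0.0925  0.0325]
```

View pics/w1.png

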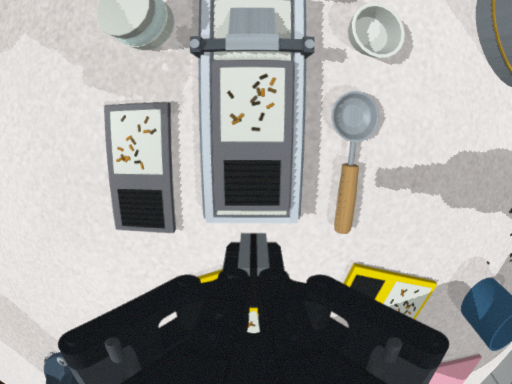

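The wrist view shows the plate in the channel with its pad at (252,182), the bridge posts at (196,44) and (308,44), and the fingers closed. The image column runs nearly along the channel.

```bash
python3 - <<'E'
from h import *
f=dict(np.load("w.npz"));s=f
b=wcast(f,s,[(196,44),(308,44)],.048)[:,:2]; m=b.mean(0)
rl=wcast(f,s,[(205,221),(300,221)],.026)[:,:2]; rm=rl.mean(0)
pad=wcast(f,s,(252,182),.0325)[0,:2]
d=b[0]-b[1];print("posts",b,np.hypot(*d),"perp yaw",np.degrees(np.arctan2(-d[0],d[1])))
u=m-rm;L=np.hypot(*u);u/=L;print("axis yaw",np.degrees(np.arctan2(u[1],u[0])),"rear->bridge",L)
print("pad viewer x",57-(m-pad)@u,"lat",(pad-rm)@[-u[1],u[0]])
print((57/1000-(m-pad)@u))
Rm=R.from_quat(s["tcp_rot"]);print("shift",Rm.inv().apply(np.r_[pad,.0325+.008]-s["tcp_pos"]),"tool yaw",Rm.as_euler("xyz",degrees=True))
E
```

```text
posts [[ 0.62941878 -0.00200567]
 [ 0.66545581 -0.0868768 ]] 0.09220507113299868 perp yaw 23.006506827021145
axis yaw 23.18493476931404 rear->bridge 0.1657672264140185
pad viewer x 56.87656227190132 lat 0.00033104758542041446
-0.06643772809867624
shift [ 0.00189573 -0.00065583  0.12031338] tool yaw [ 1.79969826e+02 -4.15031268e-02  2.31227644e+01]
```

>>> step_arm --steps '[[[0.002,0,0.05],[0,0,0],1],[[0.002,0,0.09],[0,0,0],1],[[0.002,0,0.11],[0,0,0],1],[[0.002,0,0.115],[0,0,0],1],[[0.002,0,0.118],[0,0,0],1],[[0.002,0,0.121],[0,0,0],1],[[0.002,0,0.124],[0,0,0],1],[[0.002,0,0.124],[0,0,0],1]]'

```text
clock: 2.65
tcp_pos: [0.5349, -0.093, 0.0362]
tcp_rot: [0.98, 0.201, 0.001, 0.0]
ft_force: [-0.2, -0.8, 7.6]
grip_width: -0.002
grip_force: 3.8
```

>>> step_arm --steps '[[[0,0,0.002],[0,0,0],1],[[0,0,0.004],[0,0,0],1],[[0,0,0.005],[0,0,0],1],[[0,0,0.0055],[0,0,0],1],[[0,0,0.0055],[0,0,0],1]]'

```text
clock: 3.28
tcp_pos: [0.5351, -0.093, 0.0313]
tcp_rot: [0.98, 0.201, 0.001, 0.001]
ft_force: [-2.8, -0.4, 15.6]
grip_width: -0.003
grip_force: 7.8
```

>>> step_arm --steps '[[[0,0,0.0006],[0,0,0],1],[[0.003,0,0.0006],[0,0,0],1],[[0.007,0,0.0006],[0,0,0],1],[[0.011,0,0.0006],[0,0,0],1],[[0.015,0,0.0006],[0,0,0],1],[[0.015,0,0.0006],[0,0,0],1]]'

```text
clock: 4.03
tcp_pos: [0.5498, -0.0871, 0.0313]
tcp_rot: [0.98, 0.201, 0.002, 0.001]
ft_force: [-0.6, -0.2, 21.3]
grip_width: -0.005
grip_force: 10.2
```

```bash
cat > look.py <<'E'
from h import *
import sys
from bench import readout,grab_frame
s=readout.get_state();f=grab_frame("wrist");print(s["tcp_pos"],s["ft_force"])
cv2.imwrite(f"pics/{sys.argv[1]}.png",f["color"][:,:,::-1])
E
python3 look.py w2
```

```text
[ 0.5498199  -0.08713642  0.03130186] [-0.62201283 -0.24083761 21.27778744]
```

View pics/w2.png

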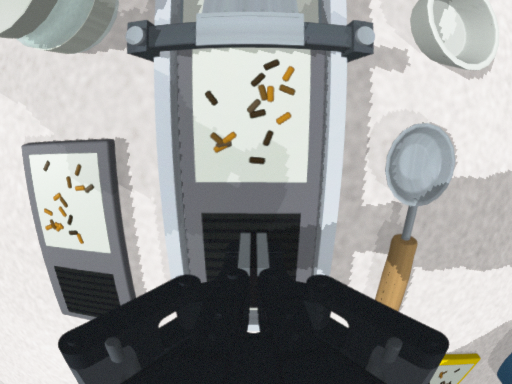

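The plate moved with the fingers: its nose is now at the bridge near (250,47), and the tips are on the pad at (253,240). I'll keep sliding.

>>> step_arm --steps '[[[0.004,0,0],[0,0,0],1],[[0.008,0,0],[0,0,0],1],[[0.012,0,0],[0,0,0],1],[[0.016,0,0],[0,0,0],1],[[0.02,0,0],[0,0,0],1],[[0.024,0,0],[0,0,0],1],[[0.028,0,0],[0,0,0],1],[[0.032,0,0],[0,0,0],1],[[0.036,0,0],[0,0,0],1],[[0.036,0,0],[0,0,0],1]]'

```text
clock: 5.32
tcp_pos: [0.5828, -0.073, 0.0314]
tcp_rot: [0.98, 0.201, 0.002, 0.001]
ft_force: [-2.5, -0.1, 22.1]
grip_width: -0.008
grip_force: 10.8
```

```bash
python3 look.py w3
```

```text
[ 0.58275677 -0.07297374  0.03144152] [-2.45674554 -0.0758248  22.12999804]
```

View pics/w3.png

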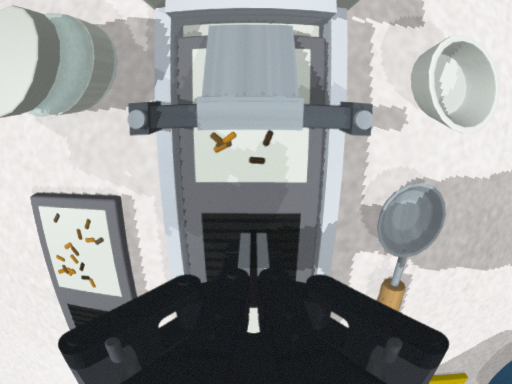

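No slip: the pad still appears at the same spot under the tips. The nose edge is at row ~37 and the end stop at row ~24, so a few mm remain.

>>> step_arm --steps '[[[0.002,0,0],[0,0,0],1],[[0.004,0,0],[0,0,0],1],[[0.006,0,0],[0,0,0],1],[[0.006,0,0],[0,0,0],1]]'

```text
clock: 5.88
tcp_pos: [0.588, -0.0707, 0.0314]
tcp_rot: [0.98, 0.201, 0.002, 0.001]
ft_force: [-3.6, -2.1, 22.3]
grip_width: 0.006
grip_force: 11.1
```

>>> step_arm --steps '[[[0.001,0,0],[0,0,0],1],[[0.002,0,0],[0,0,0],1],[[0.002,0,0],[0,0,0],1]]'

```text
clock: 6.25
tcp_pos: [0.5898, -0.07, 0.0315]
tcp_rot: [0.98, 0.201, 0.002, 0.001]
ft_force: [-3.5, -1.5, 22.4]
grip_width: -0.003
grip_force: 11.2
```

>>> step_arm --steps '[[[0.001,0,0],[0,0,0],1],[[0.002,0,0],[0,0,0],1],[[0.002,0,0],[0,0,0],1]]'

```text
clock: 6.62
tcp_pos: [0.5912, -0.0693, 0.0314]
tcp_rot: [0.98, 0.201, 0.001, 0.001]
ft_force: [-6.0, -3.8, 25.4]
grip_width: 0.002
grip_force: 12.3
```

>>> step_arm --steps '[[[0.001,0,0],[0,0,0],1],[[0.002,0,0],[0,0,0],1],[[0.002,0,0],[0,0,0],1]]'

```text
clock: 7.0
tcp_pos: [0.5914, -0.0692, 0.0313]
tcp_rot: [0.98, 0.2, -0.0, 0.001]
ft_force: [-19.3, -8.5, 35.5]
grip_width: 0.0
grip_force: 17.4
```

```bash
python3 look.py w4; python3 -c "
import cv2;a=cv2.imread('pics/w4.png')[0:300,120:400];cv2.imwrite('pics/w4c.png',cv2.resize(a,None,fx=2,fy=2))"
```

```text
[ 0.5913725  -0.06922322  0.03131715] [-19.33294071  -8.5423398   35.52005555]
```

View pics/w4c.png

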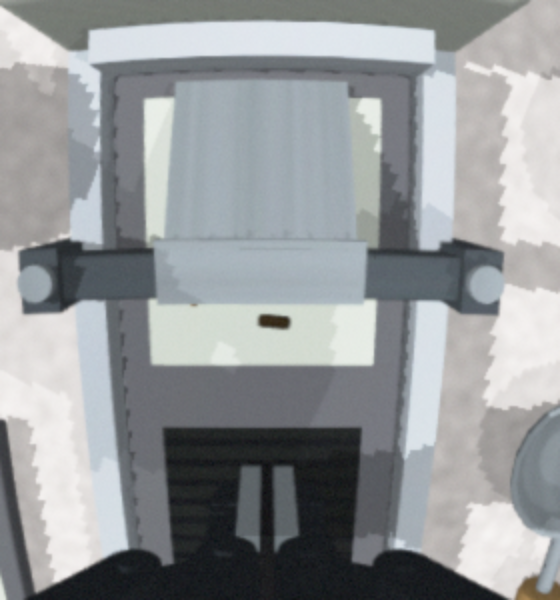

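The plate is home: its nose meets the end stop (crop row ~70), travel stalled, and the forward force rose to 21 N. I'll ease the push and lift off.

>>> step_arm --steps '[[[-0.001,0,0],[0,0,0],1],[[-0.001,0,-0.002],[0,0,0],1],[[-0.001,0,-0.006],[0,0,0],1],[[-0.001,0,-0.012],[0,0,0],1],[[-0.001,0,-0.03],[0,0,0],1],[[-0.001,0,-0.07],[0,0,0],1],[[-0.001,0,-0.12],[0,0,0],1],[[-0.04,0,-0.15],[0,0,0],1],[[-0.04,0,-0.15],[0,0,0],1],[[-0.04,0,-0.15],[0,0,0],1]]'

```text
clock: 8.3
tcp_pos: [0.5554, -0.0836, 0.179]
tcp_rot: [0.98, 0.201, 0.0, -0.0]
ft_force: [-0.7, 0.7, -0.7]
grip_width: -0.003
grip_force: 0.0
```

```bash
python3 look.py w5; python3 -c "
import cv2;a=cv2.imread('pics/w5.png')[0:230,100:400];cv2.imwrite('pics/w5c.png',cv2.resize(a,None,fx=2.5,fy=2.5))"
```

```text
[ 0.55537006 -0.08356262  0.179034  ] [-0.70386927  0.71983579 -0.71339701]
```

View pics/w5c.png

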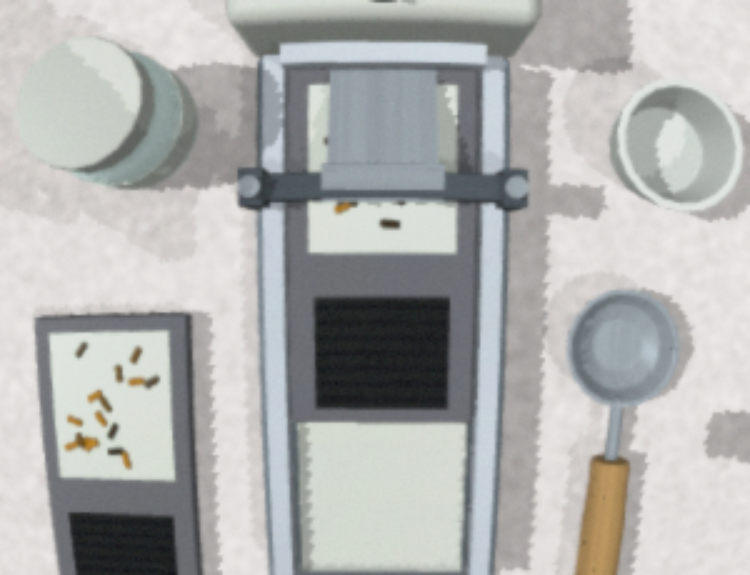

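The plate stayed home after release: its nose is at the stop (crop row ~66), it sits under the bridge and leaf, and the neighbouring items in view are in place. The arm is clear.

```bash
python3 -c "
from bench import ticket;print(ticket.close_job())"
```

```text
the job is handed in; nothing more can be done
None
```

The seed plate is pressed in and slid under the bridge and leaf spring to the end stop. It stayed home after release with the arm clear, and I handed the job in at about 8.4 s on the robot's clock; the hand-in call did not return a verdict.

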